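# Tip the scaling chisels into their holder

### The arm

A 6-joint arm with a two-finger parallel gripper is mounted at the origin on the work surface. World frame = base frame: x ahead of the robot, y to its left, z up, the work surface at z = 0. Lengths are in mm, angles in degrees, forces in N, time in s.
With the tool pointing down it reaches from about 400 to 925 mm from the base axis. Payload 12.5 kg.
Tool frame: the origin (TCP) lies at the very end of the fingers, on their centre line; the grasp point (between the pads) lies 19 mm behind it; z points along the fingers, y is the line along which they close (so a half turn about z gives the same grasp; the last joint's range is limited). The gripper opens to 95 mm and grips with 3 to 60 N. Pads are 20 mm wide; open, the fingers measure 119 mm over their backs; the gripper's body (75 mm by 180 mm) begins 59 mm behind the grasp point.
Start: joints at [-77.67, 28.126, 89.318, -0, 62.55, -6.05], TCP at [197.102, -593.125, 214.661] pointing down, gripper open.
Joint ranges: [-177.58, 177.58], [-47.91, 125.51], [2.72, 160], [-65.01, 245.01], [3.68, 167.84], [-153.87, 153.87]. Speed limits (degrees/s): [127.2, 127.2, 159.86, 180, 180, 180].

### API

Orientations are given as a 3x3 rotation matrix whose columns are the frame's x, y, z axes.
In Python, from workcell import env, viewer gives the robot as it stands.
- The arm moves only by the tool apply_moves, never from a script. Its argument "deltas" is a list of rows, each a list of 7 numbers: the turn, a rotation vector about the world's x, y, z each as a share of 90 degrees, from -1 to 1, then the shift along the world's x, y, z each as a share of 0.5 m, from -1 to 1, then the closure, from -1 (fully open) to 1 (shut). A call has 1 to 12 rows; each row is the pose to reach, as a shift and turn from the pose commanded when the call began; what a row does not reach only later rows make up. A row lasts 1/10 s, in which the tool goes at most 50 mm and 8.59 degrees, less where a joint would pass 70% of its speed; a pose out of reach is approached as far as the arm can. A call with a number of a shift or a turn outside -1 to 1 is refused whole. A call with a gripper value outside its range is refused whole. The fingers move at their own pace and stop on an object; "force" is the grip in N (left out, the last holds). Time passes only in rows, so rows that repeat a pose let the fingers close. It gives the time, the measured TCP pose, the force, the opening and the grip force at its end, in the units of the state.
- env.observe(): the state, without advancing time (a new reading comes with each control period).
- viewer.read_camera(name): name is "side" or "top"; returns a dict with "frame" (384x512x3 uint8, blue, green, red), "depth" (384x512 float32, mm along the optical axis (not along the pixel's ray), 0 where there is no reading), "camera_matrix" (3x3 intrinsics, pixels), "pose" (4x4, takes a point from camera to world coordinates). Camera axes: x right, y down, z forward; pixel columns grow to the right and rows downward; lengths in mm; the calibration is good to about 2 mm. A picture is of the moment at which its call begins.
- env.job_done(): hands the job in; it is judged then, once.
The state is a dict: "t": time; "joint_positions": joint angles; "joint_velocities": joint speeds; "tau": joint torques, N m; "tcp_pos": TCP position; "orientation": TCP orientation; "contact_force": force on the tool from outside, world axes, zero at the start; "moment": the same for the moment, N m; "width": opening from 0.0 (shut) to 1.0 (fully open); "grasp_force": force on a finger pad.
Only numpy, scipy, OpenCV 4.12 (cv2) and the standard library are available. Lean on these libraries where they do the work, as an engineer would, in place of code of your own. Each camera call takes 0.05 s, during which the arm holds its last target. There are 200 camera calls.

### The job

Two freshly oiled scaling chisels lie in the tipping chute. With the chute still down, bring the square tube holder up to the chute so that its tube stands under the chute's mouth, with the tube's tall wall and the grip post on the side away from the chute, then raise the chute (there is a cross bar at its tail) until both chisels slide blade-down into the tube, and ease the chute all the way back down without letting it drop. Do not touch the chisels with the gripper, and leave everything else on the bench where it is.

Things in the scene. Friction and masses are not known exactly. Their poses are not given: they have to be found in the camera images.
- stand: Fixed grey stand of the tipping chute. Origin on the bench directly below the lip of the chute's mouth; +x points horizontally out of the mouth, z up. Foot plate from x = -196 to -16 mm, 100 mm wide. Two uprights (front at x = -16 mm, y = +-30 mm) carry hinge brackets reaching to x = 8 mm, undersides 130 mm above the bench. Best place for the holder's tube centre: x = 15 to 22 mm, y = 0.
- lip (a point): Middle of the chute's lip, on the trough floor's upper face and on the hinge axis: 140 mm above the bench at the stand's x = 0, y = 0. The hinge axis runs along the stand's y. This point does not move.
- chute (a joint): Hinge angle of the chute, rad: 0 = level, at rest; grows as the tail is lifted, stop at 1.4. It falls back if let go. An open-topped aluminium trough 155 mm long, 40 mm wide inside, walls 26 mm high, closed at the tail, open at the lip, 350 g. The chisels slide somewhere below 1.3 rad.
- chute_bar (a point): Centre of the round steel cross bar behind the chute's tail: 12 mm diameter, along the stand's y, 72 mm free between two side arms, 39 mm free between bar and tail. With the chute down it is 200 mm behind the lip (stand x = -200 mm), 145 mm above the bench. It swings on a 200 mm radius about the hinge axis.
- holder: Loose dark steel holder, 850 g. Origin on the bench under the tube's centre. Upright tube 54 x 60 mm outside (x, y), walls 3 mm, open top at 120 mm, inside floor at 11 mm; only its +x wall rises to 165 mm. Foot plate 8 mm thick, x = -27 to 133 mm, 70 mm wide. Square 24 mm grip post on it at x = 110 mm, y = 0, top at 100 mm. In use its +x is the stand's +x: tube at the chute, post away.
- holder_mouth (a point): Centre of the holder tube's open top, 120 mm above the holder's origin.
- chisel_a: Loose steel scaling chisel 125 mm long, about 160 g: round shank 16 mm diameter, flat blade 17 x 6 mm over 32 mm at its -x end. Origin at mid-length on its underside as it lies (8 mm off its axis); x runs from blade to butt, so x points up when it stands blade-down. It starts lying in the chute, blade towards the lip.
- chisel_b: The second chisel, the same as chisel_a, lying beside it in the chute.
- chisel_a_foot (a point): Middle of chisel_a's blade edge, the end that goes down.
- chisel_b_foot (a point): Middle of chisel_b's blade edge, the end that goes down.
- collar: Bystander: dark steel pipe collar, 48 mm diameter, 30 mm high; origin at the centre of its underside.
- offcut: Bystander: dark steel angle offcut 70 x 40 x 44 mm; origin at the centre of its underside.
- paste: Bystander: jar, 60 mm diameter, 70 mm high; origin at the centre of its underside.
- wrench: Bystander: wrench lying on the left of the bench.
Mind the look-alikes: they are no part of the job. Leave any orange look-alike of the stand alone. Leave any blue look-alike of the holder alone.

How it is judged (in metres and radians):
On the way, in this order (a step that is already met when the one before it is completed fails the run):
1. the holder stands upright with its tube under the mouth of the chute and its post away from the chute, the chute still down with the chisels in it (x of holder_mouth in the frame of stand between -0.005 and 0.045 m and y of holder_mouth in the frame of stand between -0.02 and 0.02 m and x of stand in the frame of holder below 0.01 m and angle between the x axis of holder and the x axis of stand, either way round below 0.6 rad and angle between holder's own z axis and vertical below 0.1 rad and value of joint chute below 0.1 rad), for 0.2 s.
2. both chisels stand blade-down in the tube (x of chisel_a_foot in the frame of holder between -0.03 and 0.03 m and y of chisel_a_foot in the frame of holder between -0.033 and 0.033 m and z of chisel_a_foot in the frame of holder between 0 and 0.03 m and angle between each of chisel_a, chisel_b's own x axis and vertical below 0.45 rad and x of chisel_b_foot in the frame of holder between -0.03 and 0.03 m and y of chisel_b_foot in the frame of holder between -0.033 and 0.033 m and z of chisel_b_foot in the frame of holder between 0 and 0.03 m), for 0.2 s.
At the end, for the whole second after the job is handed in: Both chisels stand blade-down in the holder's tube (blade edge inside the tube and within 20 mm of its floor, leaning at most 26 degrees), the holder stands upright on the bench, the chute is back down (within 0.06 rad of level), all at rest (all of step 2 and value of joint chute below 0.06 rad and angle between holder's own z axis and vertical below 0.08 rad and height (world z) of holder below 0.01 m and linear speed of holder below 0.02 m/s and linear speed of each of chisel_a, chisel_b below 0.03 m/s); the robot touches nothing.
It fails at once if the gripper or arm touched a chisel (contact force between any of the fingers, the arm and chisel_a above 0.5 N or contact force between any of the fingers, the arm and chisel_b above 0.5 N).
It fails at once if the chute was let drop (falling faster than 3 rad/s) (velocity of joint chute below -3 rad/s).
It fails at once if a bystander was moved by more than 30 mm (distance of any of collar, offcut, paste, wrench from where it was at the start of the episode above 0.03 m).
It also fails if it takes over 69 s, if anything falls off the work surface, if the arm or the gripper's body presses on something with over 40 N, if the wrist force passes 120 N, or if a joint passes its speed limit or range.

## Working session

There is one attempt and no reset: what is moved stays moved. The work goes in short steps, Python scripts to look and compute and a tool call to move; the robot and the scene stay as the last step left them, time stands still between calls to the robot, and variables do not carry over. Pictures are saved under pics/ and viewed, at most 10 in all, crops included, and the job is handed in when it is done.

Besides the shell and the picture viewer there is one more tool, called after "Emit:" as name(argument=value, ...) on one line, values as JSON. apply_moves: Moves the arm, as the interface text tells. Shift numbers are shares of 0.5 m and turn numbers shares of 90 degrees, none past 1 either way. Its arguments: {"type":"object","properties":{"deltas":{"type":"array"},"force":{"type":"number"}},"required":["deltas"]}

```bash
mkdir -p pics; cat > h.py <<'E'
import numpy as np, cv2
from workcell import env, viewer
def cam(n):
    c=viewer.read_camera(n); d=c['depth']; K=np.array(c['camera_matrix']); T=np.array(c['pose'])
    v,u=np.mgrid[:d.shape[0],:d.shape[1]]
    P=np.stack([(u-K[0,2])/K[0,0]*d,(v-K[1,2])/K[1,1]*d,d],-1)@T[:3,:3].T+T[:3,3]
    P[d==0]=np.nan
    return c['frame'],P,K,T
E
python3 - <<'E'
from h import *
a=[]
for n in('top','side'):
    f,P,K,T=cam(n); a.append(f); np.savez(n+'0.npz',f=f,P=P,K=K,T=T); print(n,K[0],T.round(3).tolist())
    cv2.imwrite(f'pics/{n}0.png',cv2.resize(f,(800,600)))
print({k:np.round(v,3).tolist() for k,v in env.observe().items()})
E
```

```text
top [390.99878467   0.         251.10337424] [[0.029, -0.998, 0.048, 489.441], [-1.0, -0.03, -0.01, 106.656], [0.011, -0.048, -0.999, 1218.462], [0.0, 0.0, 0.0, 1.0]]
side [364.6230554    0.         251.80199977] [[-0.895, -0.268, 0.357, 211.543], [-0.446, 0.534, -0.718, 789.577], [0.002, -0.802, -0.597, 669.036], [0.0, 0.0, 0.0, 1.0]]
{'t': 0.1, 'joint_positions': [-77.67, 28.162, 89.346, -0.0, 62.549, -6.052], 'joint_velocities': [-0.088, -0.043, -0.147, 0.005, 0.009, -0.029], 'tau': [0.004, -61.362, -25.861, 0.069, 0.047, -0.0], 'tcp_pos': [197.057, -592.9, 214.106], 'orientation': [[0.949, 0.315, -0.0], [0.315, -0.949, 0.001], [0.0, -0.001, -1.0]], 'contact_force': [-0.19, -0.667, 0.455], 'moment': [-0.081, 0.024, -0.08], 'grasp_force': 0.0, 'width': 1.005}
```

View pics/top0.png

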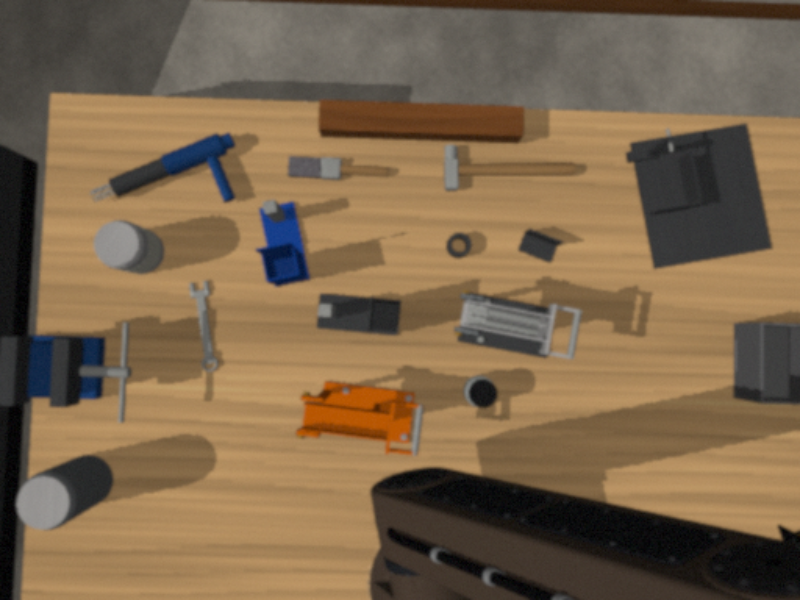

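View pics/side0.png

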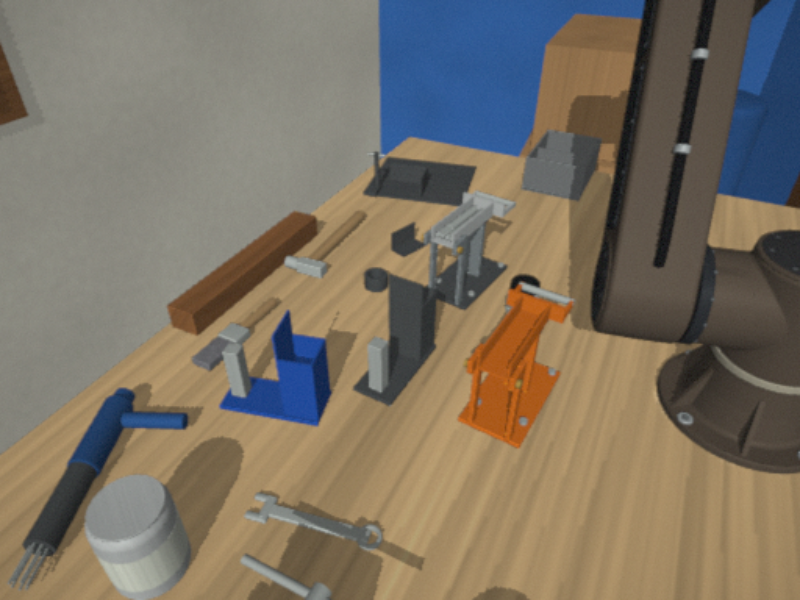

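The top view shows a grey chute at (520,325), with its mouth to the left and its bar at (565,330). The dark holder is at (358,313), with the post on the left at (327,310) and the tube on the right.

Look-alikes: the orange stand at (360,415) and the blue holder at (283,245). The grey and dark pair fits the description, so I'll confirm it in a crop while measuring.

```bash
python3 - <<'E'
from h import *
t=np.load('top0.npz'); f,P=t['f'],t['P']
cv2.imwrite('pics/crop.png',cv2.resize(f[170:245,190:390],(800,300),interpolation=cv2.INTER_CUBIC))
s=np.load('side0.npz'); Ps=s['P']; fs=s['f'];cv2.imwrite('pics/crops.png',cv2.resize(fs[110:270,215:375],(600,600),interpolation=cv2.INTER_CUBIC))
# regions (native px = 800px*0.64)
def rect(m,name,Q):
    q=Q[m]; 
    if len(q)<4: print(name,len(q));return
    r=cv2.minAreaRect(q[:,:2].astype(np.float32)); print(name,len(q),'med',np.median(q,0).round(1),'rect',np.round(r[0],1),np.round(r[1],1),round(r[2],1))
# world boxes from the top-view regions
def box(u0,v0,u1,v1):
    m=np.zeros(f.shape[:2],bool); m[v0:v1,u0:u1]=1; return m
H=box(198,182,262,218); C=box(287,180,376,234)
hb=[np.nanmin(P[H&(P[...,2]>5)],0),np.nanmax(P[H&(P[...,2]>5)],0)]; cb=[np.nanmin(P[C&(P[...,2]>5)],0),np.nanmax(P[C&(P[...,2]>5)],0)]
print(np.round(hb,0),np.round(cb,0))
for n,Q in(('top',P),('side',Ps)):
    z=Q[...,2]
    inb=lambda b:(Q[...,0]>b[0][0]-8)&(Q[...,0]<b[1][0]+8)&(Q[...,1]>b[0][1]-8)&(Q[...,1]<b[1][1]+8)
    h=inb(hb); c=inb(cb)
    for lo,hi in((3,13),(92,106),(114,124),(158,172)): rect(h&(z>lo)&(z<hi),f'{n} hold {lo}-{hi}',Q)
    for lo,hi in((3,13),(134,148),(145,158),(160,175)): rect(c&(z>lo)&(z<hi),f'{n} chute {lo}-{hi}',Q)
    bz=c&(z>125); rect(bz,n+' chute all',Q)
E
```

```text
[[474.  80.   5.]
 [576. 242. 169.]] [[ 432. -290.    5.]
 [ 595.  -15.  170.]]
top hold 3-13 970 med [517.5 166.    8. ] rect [525.5 161.3] [115.9 175.9] 0.2
top hold 92-106 82 med [523.  217.1  99.3] rect [515.1 156.9] [ 50.9 146.9] 4.9
top hold 114-124 63 med [512.5  94.7 120.2] rect [515.3 107.7] [50.7 59.7] 86.3
top hold 158-172 25 med [518.2 134.2 164.5] rect [518.3 134.4] [ 2.9 54.2] 86.7
top chute 3-13 953 med [ 479.5 -140.4    6.7] rect [ 513.6 -152.7] [177.8 290.1] 0.5
top chute 134-148 372 med [ 510.6 -118.4  141.4] rect [ 507.6 -125.7] [214.7  85.3] 80.8
top chute 145-158 883 med [ 510.1 -112.   151.7] rect [ 506.7 -125.4] [213.5  87.3] 81.5
top chute 160-175 225 med [ 501.3 -149.8  165.3] rect [ 511.2 -105.3] [154.1  86.4] 80.5
top chute all 1407 med [ 510.1 -117.1  151.7] rect [ 506.9 -125.5] [214.9  87.3] 81.4
side hold 3-13 715 med [507.9 187.7   8.4] rect [524.  166.4] [114.7 167.7] 0.4
side hold 92-106 244 med [515.2 137.7  99.7] rect [518.7 158.8] [149.8  58.8] 84.0
side hold 114-124 114 med [500.4 135.7 119. ] rect [515.1 111.4] [55.9 59.1] 86.7
side hold 158-172 78 med [518.1 136.8 163.4] rect [517.9 135.9] [ 6.8 63.1] 87.9
side chute 3-13 749 med [ 490.9 -113.2    8.6] rect [ 516.7 -154.9] [173.7 280.1] 1.2
side chute 134-148 250 med [493.4 -42.3 142.2] rect [ 506.1 -121.7] [216.1  83.9] 80.6
side chute 145-158 597 med [ 510.5 -107.   151.8] rect [ 507.8 -122.9] [213.9  88.4] 80.9
side chute 160-175 240 med [ 502.9 -131.1  164.9] rect [ 509.6 -102.3] [156.4  88.1] 82.2
side chute all 1070 med [ 507.4 -103.9  152.5] rect [ 507.9 -122. ] [215.6  88.4] 80.9
```

View pics/crop.png

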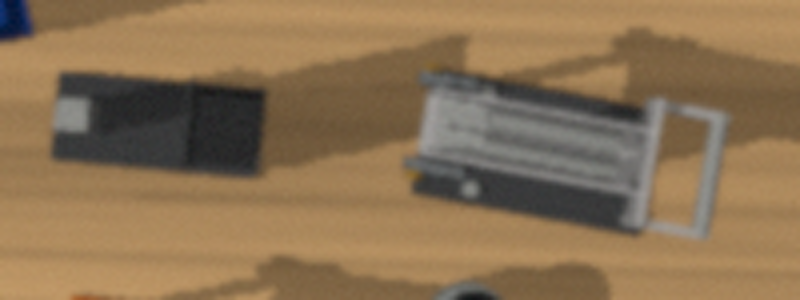

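The crop confirms that the grey stand holds two chisels and the dark holder has its light post on the far (left) side. The tall wall is at (190,130) in the crop.

Estimates:

| Item | World position (mm) | x-axis yaw |
|---|---|---|
| Lip | (522.5, -26.5) | 81° |
| Holder tube | (516, 109.5) | 86.5° |
| Post | (522.5, 219.5), top at 99 | 86.5° |

These sizes match the text. I'm moving now.

Emit:
apply_moves(deltas=[[0,0,0.757,0.706,0.686,0.1,-1],[0,0,0.757,0.706,0.686,0.1,-1],[0,0,0.757,0.706,0.686,0.1,-1],[0,0,0.757,0.706,0.686,0.1,-1],[0,0,0.757,0.706,0.686,0.1,-1],[0,0,0.757,0.706,0.686,0.1,-1],[0,0,0.757,0.706,0.686,0.1,-1],[0,0,0.757,0.706,0.686,0.1,-1],[0,0,0.757,0.706,0.686,0.1,-1],[0,0,0.757,0.706,0.686,0.1,-1],[0,0,0.757,0.706,0.686,0.1,-1],[0,0,0.757,0.706,0.686,0.1,-1]])

```text
t: 1.3
tcp_pos: [550.4, -249.3, 264.2]
orientation: [[0.059, 0.998, -0.001], [0.998, -0.059, 0.0], [0.0, -0.001, -1.0]]
contact_force: [-1.2, -0.0, 0.6]
width: 1.002
grasp_force: 0.0
```

Emit:
apply_moves(deltas=[[0,0,0,-0.055,0.94,0,-0.3],[0,0,0,-0.055,0.94,0,-0.3],[0,0,0,-0.055,0.94,0,-0.3],[0,0,0,-0.055,0.94,0,-0.3],[0,0,0,-0.055,0.94,0,-0.3],[0,0,0,-0.055,0.94,0,-0.3],[0,0,0,-0.055,0.94,0,-0.3],[0,0,0,-0.055,0.94,0,-0.3],[0,0,0,-0.055,0.94,0,-0.3],[0,0,0,-0.055,0.94,0,-0.3],[0,0,0,-0.055,0.94,0,-0.3],[0,0,0,-0.055,0.94,0,-0.3]])

```text
t: 2.5
tcp_pos: [522.6, 218.7, 264.4]
orientation: [[0.061, 0.998, -0.0], [0.998, -0.061, -0.001], [-0.001, -0.0, -1.0]]
contact_force: [0.2, -0.5, 0.4]
width: 0.651
grasp_force: 0.0
```

```bash
python3 - <<'E'
from h import *
u=np.array([.155,.988]); lip=np.array([522.5,-26.5])
for n in('top0','side0'):
    Q=np.load(n+'.npz')['P']; z=Q[...,2]
    m=(z>94)&(z<106)&(abs(Q[...,0]-522)<25)&(abs(Q[...,1]-218)<25); q=Q[m]
    print(n,'post',len(q),q.min(0).round(1),q.max(0).round(1),np.round(cv2.minAreaRect(q[:,:2].astype(np.float32))[0],1))
    d=Q[...,:2]-lip; X=d@u; Y=d@np.array([-u[1],u[0]])
    for lo,hi,a,b in((138,160,-215,-190),(158,175,-190,10),(138,175,-20,15)):
        m=(z>lo)&(z<hi)&(X>a)&(X<b)&(abs(Y)<60); q=np.c_[X[m],Y[m],z[m]]
        print(n,lo,a,len(q),np.percentile(q,[2,50,98],axis=0).round(1).tolist())
E
```

```text
top0 post 70 [511.5 207.   94.9] [534.5 230.2 104.5] [523.2 218.6]
top0 138 -215 152 [[-206.4, -42.5, 144.7], [-199.6, -0.7, 149.2], [-192.5, 41.7, 153.6]]
top0 158 -190 249 [[-156.0, -39.6, 158.1], [-119.5, -3.8, 164.9], [-5.9, 37.1, 168.9]]
top0 138 -20 204 [[-19.6, -38.0, 138.2], [-8.6, -2.8, 149.8], [5.8, 35.8, 166.5]]
side0 post 87 [510.2 208.1  94.3] [534.2 233.8 102.4] [521.9 221.3]
side0 138 -215 84 [[-204.3, -41.9, 141.8], [-196.3, 3.4, 149.6], [-190.7, 42.7, 152.3]]
side0 158 -190 286 [[-153.9, -40.6, 158.2], [-107.3, 0.6, 164.1], [-2.6, 39.9, 168.0]]
side0 138 -20 252 [[-19.1, -33.6, 138.7], [-5.6, -1.3, 148.8], [8.6, 38.0, 166.5]]
```

Emit:
apply_moves(deltas=[[0,0,0,0,0,-0.1,-0.3],[0,0,0,0,0,-0.2,-0.3],[0,0,0,0,0,-0.28,-0.3],[0,0,0,0,0,-0.28,-0.3]])

```text
t: 2.9
tcp_pos: [520.8, 217.2, 120.5]
orientation: [[0.063, 0.998, -0.008], [0.998, -0.063, -0.003], [-0.003, -0.008, -1.0]]
contact_force: [-0.2, -0.3, 0.6]
width: 0.647
grasp_force: 0.0
```

Emit:
apply_moves(deltas=[[0,0,0,0,0,-0.06,-0.3],[0,0,0,0,0,-0.126,-0.3],[0,0,0,0,0,-0.126,0.9],[0,0,0,0,0,-0.126,0.9],[0,0,0,0,0,-0.126,0.9],[0,0,0,0,0,-0.126,0.9],[0,0,0,0,0,-0.126,0.9],[0,0,0,0,0,-0.126,0.9],[0,0,0,0,0,-0.126,0.9],[0,0,0,0,0,-0.126,0.9]], force=50)

```text
t: 3.9
tcp_pos: [523.1, 220.0, 62.7]
orientation: [[0.061, 0.998, 0.002], [0.998, -0.061, 0.0], [0.0, 0.001, -1.0]]
contact_force: [-0.4, -1.9, 8.0]
width: 0.251
grasp_force: 50.0
```

Emit:
apply_moves(deltas=[[0,0,-0.01,0.003,-0.02,0,0.9],[0,0,-0.02,0.007,-0.04,0,0.9],[0,0,-0.03,0.01,-0.06,0,0.9],[0,0,-0.04,0.014,-0.08,0,0.9],[0,0,-0.05,0.018,-0.1,0,0.9],[0,0,-0.06,0.022,-0.12,0,0.9],[0,0,-0.06,0.026,-0.14,0,0.9],[0,0,-0.06,0.03,-0.16,0,0.9],[0,0,-0.06,0.034,-0.18,0,0.9],[0,0,-0.06,0.036,-0.2,0,0.9],[0,0,-0.06,0.036,-0.2,0,0.9],[0,0,-0.06,0.036,-0.2,0,0.9]])

```text
t: 5.1
tcp_pos: [541.2, 119.3, 62.7]
orientation: [[0.155, 0.988, 0.002], [0.988, -0.155, -0.0], [-0.0, 0.002, -1.0]]
contact_force: [-0.9, -6.0, 8.8]
width: 0.248
grasp_force: 50.0
```

```bash
cat > meas.py <<'E'
from h import *
lip=np.array([522.5,-26.5])
a=np.radians(81.1);u=np.array([np.cos(a),np.sin(a)]);v=np.array([-u[1],u[0]])
for n in('top','side'):
    f,P,K,T=cam(n); z=P[...,2]; d=P[...,:2]-lip; X=d@u;Y=d@v
    cv2.imwrite(f'pics/{n}_now.png',f)
    for nm,m in(('wall',(z>155)&(z<172)&(X>20)&(X<85)&(abs(Y)<45)),('tube',(z>116)&(z<124)&(X>9)&(X<70)&(abs(Y)<45))):
        q=np.c_[X[m],Y[m],z[m]]
        if len(q)>5: print(n,nm,len(q),np.percentile(q,[3,50,97],axis=0).round(1).tolist(),np.round(cv2.minAreaRect(q[:,:2].astype(np.float32)),1) if 0 else cv2.minAreaRect(q[:,:2].astype(np.float32)))
E
python3 meas.py
```

```text
top wall 17 [[60.0, -23.5, 157.0], [61.9, -5.8, 164.1], [62.8, 8.2, 168.4]] ((61.36249923706055, -8.092586517333984), (33.20732498168945, 2.8642520904541016), 89.94574737548828)
top tube 52 [[9.4, -24.5, 116.8], [19.0, -1.3, 119.1], [59.6, 34.2, 123.3]] ((35.91034698486328, 5.028022766113281), (53.30855178833008, 59.58673858642578), 0.8329880237579346)
side wall 26 [[60.6, 17.5, 155.2], [62.9, 26.7, 161.6], [65.6, 33.7, 164.9]] ((61.98434066772461, 26.06881332397461), (17.677690505981445, 7.116157531738281), 87.38042449951172)
side tube 23 [[9.7, 6.7, 116.4], [13.4, 24.7, 119.8], [25.9, 33.8, 122.4]] ((15.270177841186523, 23.85750961303711), (34.82670593261719, 14.650815963745117), 56.76512145996094)
```

Emit:
apply_moves(deltas=[[0,0,0,0.003,-0.01,0,0.9],[0,0,0,0.004,-0.02,0,0.9],[0,0,0,0.004,-0.03,0,0.9],[0,0,0,0.004,-0.037,0,0.9],[0,0,0,0.004,-0.037,0,0.9],[0,0,0,0.004,-0.037,0,0.9],[0,0,0,0.004,-0.037,0,0.9]])

```text
t: 5.9
tcp_pos: [543.1, 101.7, 62.7]
orientation: [[0.155, 0.988, 0.002], [0.988, -0.155, 0.0], [0.001, 0.001, -1.0]]
contact_force: [0.4, 0.6, 7.9]
width: 0.252
grasp_force: 50.0
```

```bash
python3 meas.py; python3 -c "
import cv2;f=cv2.imread('pics/side_now.png');g=cv2.imread('pics/top_now.png')
cv2.imwrite('pics/n1.png',cv2.hconcat([cv2.resize(f[90:240,230:380],(400,400)),cv2.resize(g[150:250,230:330],(400,400))]))"
```

```text
top wall 11 [[42.9, -27.0, 159.4], [44.5, -17.3, 164.0], [45.6, -7.0, 167.5]] ((44.20543670654297, -17.085548400878906), (21.5618953704834, 2.8711743354797363), 87.54257202148438)
top tube 19 [[9.8, -29.1, 117.2], [21.8, -26.9, 119.1], [37.6, 30.0, 121.9]] ((23.981273651123047, 0.5987586975097656), (59.212677001953125, 28.658748626708984), 89.09171295166016)
side wall 21 [[42.8, 15.8, 156.4], [46.6, 22.5, 161.3], [48.4, 29.3, 166.2]] ((46.19633865356445, 22.795570373535156), (6.947979927062988, 13.556486129760742), 13.231030464172363)
```

View pics/n1.png

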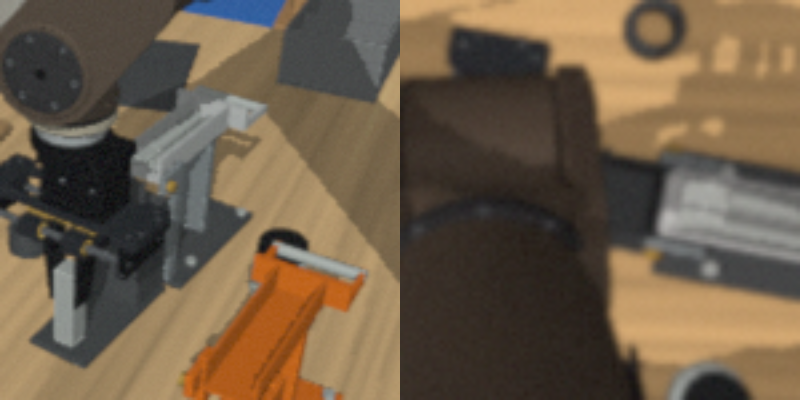

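The crop shows the tube under the mouth with the post away, at stand x≈19 and y≈0.6. The chute is still down. I'll let go, rise, and go above the bar.

Emit:
apply_moves(deltas=[[0,0,0,0,0,0,-0.3],[0,0,0,0,0,0,-0.3],[0,0,0,0,0,0,-0.3],[0,0,0,0,0,0,-0.3],[0,0,0,0,0,0.05,-0.3],[0,0,0,0,0,0.12,-0.3],[0,0,0,0,0,0.2,-0.3],[0,0,0,0,0,0.3,-0.3],[0,0,0,0,0,0.4,-0.3],[0,0,0,0,0,0.44,-0.3],[0,0,0,0,0,0.44,-0.3]])

```text
t: 7.1
tcp_pos: [543.4, 101.5, 284.8]
orientation: [[0.154, 0.988, 0.006], [0.988, -0.154, 0.0], [0.001, 0.006, -1.0]]
contact_force: [0.2, 0.1, -0.2]
width: 0.656
grasp_force: 0.0
```

Emit:
apply_moves(deltas=[[0,0,-1,-0.103,-0.652,0,0.07],[0,0,-1,-0.103,-0.652,0,0.07],[0,0,-1,-0.103,-0.652,0,0.07],[0,0,-1,-0.103,-0.652,0,0.07],[0,0,-1,-0.103,-0.652,0,0.07],[0,0,-1,-0.103,-0.652,0,0.07],[0,0,-1,-0.103,-0.652,0,0.07],[0,0,-1,-0.103,-0.652,0,0.07],[0,0,-1,-0.103,-0.652,0,0.07],[0,0,-1,-0.103,-0.652,0,0.07],[0,0,-1,-0.103,-0.652,0,0.07],[0,0,-1,-0.103,-0.652,0,0.07]])

```text
t: 8.3
tcp_pos: [490.7, -224.5, 280.2]
orientation: [[0.988, -0.156, -0.002], [-0.156, -0.988, 0.001], [-0.002, -0.001, -1.0]]
contact_force: [-0.3, -0.3, -0.3]
width: 0.462
grasp_force: 0.0
```

```bash
python3 meas.py; python3 -c "
import cv2;f=cv2.imread('pics/side_now.png');g=cv2.imread('pics/top_now.png')
cv2.imwrite('pics/n2.png',cv2.hconcat([cv2.resize(f[60:240,230:410],(400,400)),cv2.resize(g[150:270,220:340],(400,400))]))"
```

```text
top wall 30 [[42.9, -25.6, 155.9], [44.3, 1.2, 163.9], [45.7, 27.6, 167.7]] ((44.29866409301758, 0.9620704650878906), (2.832218885421753, 57.82796859741211), 0.14475078880786896)
top tube 25 [[10.2, -29.0, 116.2], [26.4, -25.0, 119.7], [45.6, 29.9, 123.5]] ((27.97084617614746, 0.5771903991699219), (59.20566940307617, 35.83345413208008), 89.27190399169922)
side wall 76 [[43.5, -27.9, 155.9], [46.2, -0.2, 161.7], [48.7, 29.0, 166.8]] ((46.307273864746094, -0.2947959899902344), (60.88020706176758, 6.664198875427246), 89.11162567138672)
side tube 57 [[13.9, -27.9, 116.1], [45.8, 9.1, 119.4], [49.1, 30.5, 122.5]] ((41.717620849609375, 7.5756378173828125), (33.10849380493164, 69.13191986083984), 31.538923263549805)
```

View pics/n2.png

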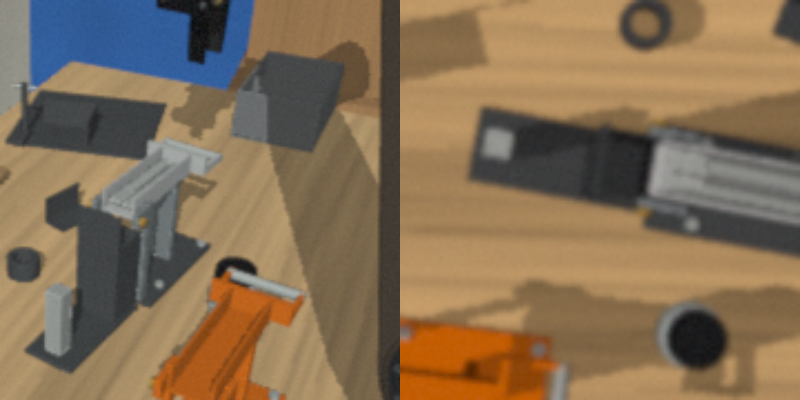

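The holder is aligned under the mouth, with its post away. I'll go down on the bar.

Emit:
apply_moves(deltas=[[0,0,0,0,0,-0.08,0.07],[0,0,0,0,0,-0.16,0.07],[0,0,0,0,0,-0.22,0.07],[0,0,0,0,0,-0.26,0.07],[0,0,0,0,0,-0.3,0.07],[0,0,0,0,0,-0.314,0.07],[0,0,0,0,0,-0.314,0.07],[0,0,0,0,0,-0.314,0.07]])

```text
t: 9.2
tcp_pos: [491.4, -224.8, 125.3]
orientation: [[0.988, -0.154, 0.001], [-0.154, -0.988, -0.0], [0.001, 0.0, -1.0]]
contact_force: [-0.8, 0.4, 0.2]
width: 0.464
grasp_force: 0.0
```

Emit:
apply_moves(deltas=[[0,0,0,0,0,0,0.9],[0,0,0,0,0,0,0.9],[0,0,0,0,0,0,0.9],[0,0,0,0,0,0,0.9],[0,0,0,0,0,0,0.9],[0,0,0,0,0,0,0.9],[0,0,0,0,0,0,0.9]], force=20)

```text
t: 9.9
tcp_pos: [491.1, -224.6, 124.8]
orientation: [[0.988, -0.155, 0.0], [-0.155, -0.988, -0.0], [0.0, 0.0, -1.0]]
contact_force: [-0.4, -0.1, 2.4]
width: 0.121
grasp_force: 20.0
```

```bash
python3 -c "
import numpy as np
b=.025;R=200.06
for t in np.arange(0,1.38,.04166667*1.2): 
    X=R*(np.cos(b)-np.cos(t+b));Z=R*(np.sin(t+b)-np.sin(b)); print(round(t,3),np.round(np.array([.155*X,.988*X,Z])/500,3))"
```

```text
0.0 [0. 0. 0.]
0.05 [0.    0.001 0.02 ]
0.1 [0.    0.003 0.04 ]
0.15 [0.001 0.006 0.06 ]
0.2 [0.002 0.01  0.079]
0.25 [0.002 0.015 0.099]
0.3 [0.003 0.021 0.118]
0.35 [0.004 0.027 0.137]
0.4 [0.005 0.035 0.155]
0.45 [0.007 0.044 0.173]
0.5 [0.008 0.053 0.191]
0.55 [0.01  0.063 0.208]
0.6 [0.012 0.075 0.224]
0.65 [0.014 0.087 0.24 ]
0.7 [0.016 0.099 0.255]
0.75 [0.018 0.113 0.27 ]
0.8 [0.02  0.127 0.284]
0.85 [0.022 0.142 0.297]
0.9 [0.025 0.157 0.31 ]
0.95 [0.027 0.173 0.321]
1.0 [0.03  0.19  0.332]
1.05 [0.032 0.207 0.342]
1.1 [0.035 0.225 0.351]
1.15 [0.038 0.243 0.359]
1.2 [0.041 0.261 0.366]
1.25 [0.044 0.28  0.373]
1.3 [0.047 0.299 0.378]
1.35 [0.05  0.318 0.382]
```

Emit:
apply_moves(deltas=[[0,0,0,0,0.001,0.02,0.9],[0,0,0,0,0.003,0.04,0.9],[0,0,0,0.001,0.006,0.06,0.9],[0,0,0,0.002,0.01,0.079,0.9],[0,0,0,0.002,0.015,0.099,0.9],[0,0,0,0.003,0.021,0.118,0.9],[0,0,0,0.004,0.027,0.137,0.9],[0,0,0,0.005,0.035,0.155,0.9],[0,0,0,0.005,0.035,0.155,0.9]])

```text
t: 10.8
tcp_pos: [493.9, -207.4, 203.9]
orientation: [[0.988, -0.154, 0.002], [-0.154, -0.988, -0.002], [0.002, 0.002, -1.0]]
contact_force: [-0.5, -8.4, 0.7]
width: 0.118
grasp_force: 20.0
```

Emit:
apply_moves(deltas=[[0,0,0,0.002,0.009,0.018,0.9],[0,0,0,0.003,0.018,0.036,0.9],[0,0,0,0.005,0.028,0.053,0.9],[0,0,0,0.007,0.04,0.069,0.9],[0,0,0,0.009,0.052,0.085,0.9],[0,0,0,0.011,0.064,0.1,0.9],[0,0,0,0.013,0.078,0.115,0.9],[0,0,0,0.015,0.092,0.129,0.9],[0,0,0,0.015,0.092,0.129,0.9]])

```text
t: 11.7
tcp_pos: [501.4, -162.3, 269.5]
orientation: [[0.988, -0.154, 0.003], [-0.154, -0.988, -0.005], [0.004, 0.004, -1.0]]
contact_force: [-5.1, -13.6, 13.5]
width: 0.119
grasp_force: 20.0
```

```bash
cat > look.py <<'E'
import sys
from h import *
f=cam('side')[0];g=cam('top')[0]
cv2.imwrite(sys.argv[1],cv2.hconcat([cv2.resize(f[60:240,230:410],(400,400)),cv2.resize(g[150:270,220:340],(400,400))]))
E
python3 look.py pics/n3.png
```

```text
(no output)
```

View pics/n3.png

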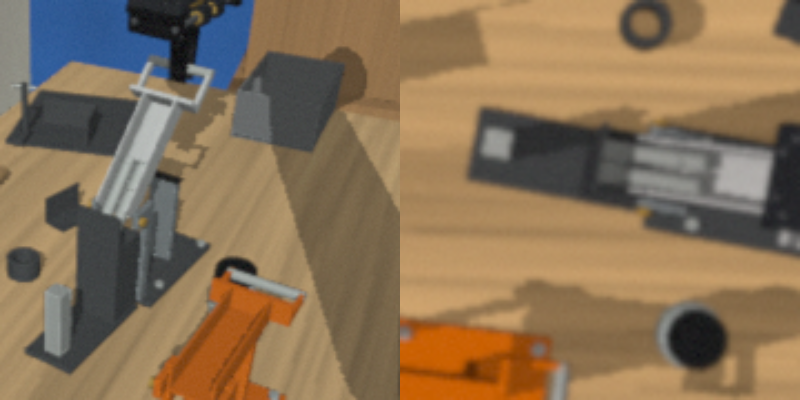

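Chute is at about 0.8 rad. Both chisels have slid down, and their blades are past the lip against the tall wall at (620,160). I'll keep raising.

Emit:
apply_moves(deltas=[[0,0,0,0.002,0.015,0.013,0.9],[0,0,0,0.005,0.03,0.026,0.9],[0,0,0,0.007,0.046,0.037,0.9],[0,0,0,0.01,0.063,0.048,0.9],[0,0,0,0.012,0.08,0.058,0.9],[0,0,0,0.015,0.098,0.067,0.9],[0,0,0,0.018,0.116,0.075,0.9],[0,0,0,0.021,0.134,0.082,0.9],[0,0,0,0.024,0.153,0.089,0.9],[0,0,0,0.027,0.172,0.094,0.9],[0,0,0,0.027,0.172,0.094,0.9],[0,0,0,0.027,0.172,0.094,0.9]])

```text
t: 13.0
tcp_pos: [515.1, -74.9, 314.9]
orientation: [[0.988, -0.154, 0.003], [-0.154, -0.988, -0.001], [0.003, 0.0, -1.0]]
contact_force: [2.0, -2.7, 8.0]
width: 0.121
grasp_force: 20.0
```

```bash
python3 look.py pics/n4.png
```

```text
(no output)
```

View pics/n4.png

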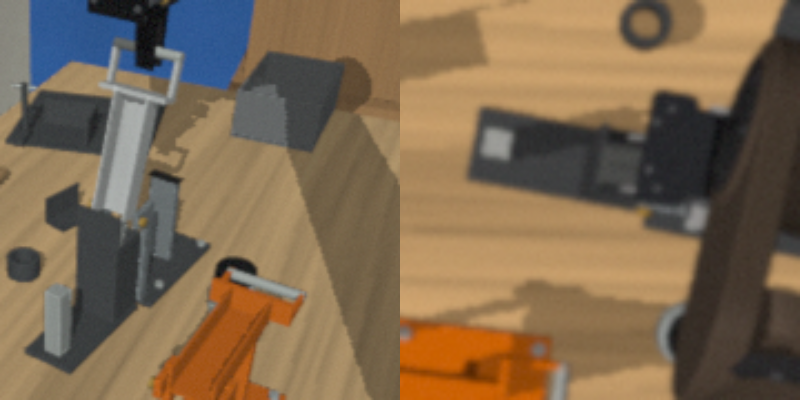

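The trough is empty and both chisels are in the tube. I'll ease the chute down along the same arc.

Emit:
apply_moves(deltas=[[0,0,0,-0.003,-0.019,-0.005,0.9],[0,0,0,-0.006,-0.038,-0.012,0.9],[0,0,0,-0.009,-0.056,-0.019,0.9],[0,0,0,-0.012,-0.074,-0.027,0.9],[0,0,0,-0.015,-0.092,-0.036,0.9],[0,0,0,-0.017,-0.109,-0.046,0.9],[0,0,0,-0.02,-0.126,-0.057,0.9],[0,0,0,-0.022,-0.142,-0.068,0.9],[0,0,0,-0.025,-0.157,-0.081,0.9],[0,0,0,-0.027,-0.172,-0.094,0.9],[0,0,0,-0.029,-0.186,-0.108,0.9],[0,0,0,-0.031,-0.2,-0.123,0.9]])

```text
t: 14.3
tcp_pos: [498.4, -175.5, 251.3]
orientation: [[0.988, -0.155, -0.002], [-0.155, -0.988, 0.001], [-0.002, -0.0, -1.0]]
contact_force: [-3.4, 1.8, -1.1]
width: 0.118
grasp_force: 20.0
```

Emit:
apply_moves(deltas=[[0,0,0,-0.002,-0.012,-0.015,0.9],[0,0,0,-0.004,-0.024,-0.031,0.9],[0,0,0,-0.006,-0.036,-0.047,0.9],[0,0,0,-0.008,-0.046,-0.064,0.9],[0,0,0,-0.009,-0.055,-0.082,0.9],[0,0,0,-0.011,-0.064,-0.1,0.9],[0,0,0,-0.012,-0.072,-0.118,0.9],[0,0,0,-0.013,-0.078,-0.137,0.9],[0,0,0,-0.014,-0.084,-0.156,0.9],[0,0,0,-0.014,-0.089,-0.176,0.9],[0,0,0,-0.015,-0.093,-0.195,0.9],[0,0,0,-0.015,-0.096,-0.215,0.9]])

```text
t: 15.5
tcp_pos: [491.5, -223.3, 143.8]
orientation: [[0.988, -0.155, -0.0], [-0.155, -0.988, -0.0], [-0.0, 0.0, -1.0]]
contact_force: [-4.7, 0.5, -0.7]
width: 0.122
grasp_force: 20.0
```

Emit:
apply_moves(deltas=[[0,0,0,0,-0.002,-0.02,0.9],[0,0,0,-0.001,-0.003,-0.03,0.9],[0,0,0,-0.001,-0.003,-0.04,0.9],[0,0,0,-0.001,-0.003,-0.04,0.9],[0,0,0,-0.001,-0.003,-0.04,0.9]])

```text
t: 16.0
tcp_pos: [491.7, -224.7, 124.8]
orientation: [[0.988, -0.154, 0.001], [-0.154, -0.988, -0.001], [0.001, 0.001, -1.0]]
contact_force: [1.2, 1.4, -2.2]
width: 0.121
grasp_force: 20.0
```

The bar is back at its starting height. I'll release it and rise.

Emit:
apply_moves(deltas=[[0,0,0,0,0,0,0.07],[0,0,0,0,0,0,0.07],[0,0,0,0,0,0,0.07],[0,0,0,0,0,0,0.07],[0,0,0,0,0,0,0.07],[0,0,0,0,0,0.04,0.07],[0,0,0,0,0,0.1,0.07],[0,0,0,0,0,0.2,0.07],[0,0,0,0,0,0.3,0.07],[0,0,0,0,0,0.3,0.07],[0,0,0,0,0,0.3,0.07]])

```text
t: 17.1
tcp_pos: [491.1, -224.6, 275.3]
orientation: [[0.988, -0.155, 0.002], [-0.155, -0.988, -0.001], [0.002, 0.001, -1.0]]
contact_force: [-0.1, 0.6, 0.2]
width: 0.468
grasp_force: 0.0
```

```bash
python3 look.py pics/n5.png; python3 - <<'E'
from h import *
lip=np.array([522.5,-26.5]); a=np.radians(81.1);u=np.array([np.cos(a),np.sin(a)]);v=np.array([-u[1],u[0]])
for n in('top','side'):
    f,P,K,T=cam(n); z=P[...,2]; d=P[...,:2]-lip; X=d@u;Y=d@v
    m=(z>138)&(z<175)&(X>-215)&(X<-190)&(abs(Y)<60); print(n,'bar z',np.median(z[m]))
    m=(z>124)&(z<150)&(X>12)&(X<42)&(abs(Y)<28); print(n,'butts',np.c_[X[m],Y[m],z[m]].round(0).astype(int).tolist()[:40])
E
```

```text
top bar z 149.8013421966741
top butts []
side bar z 149.96132177641215
side butts []
```

View pics/n5.png

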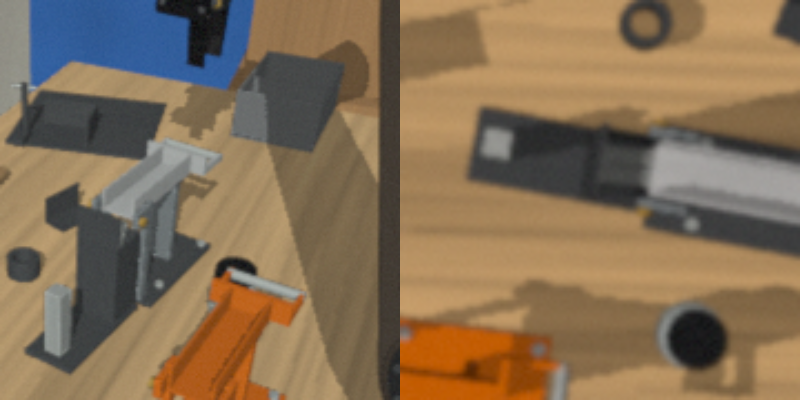

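The chute is down and empty. The butts are barely visible in the tube near (625,175), so I'll check closer before handing in.

```bash
python3 - <<'E'
from h import *
lip=np.array([522.5,-26.5]); a=np.radians(81.1);u=np.array([np.cos(a),np.sin(a)]);v=np.array([-u[1],u[0]])
o=[]
for n,(r,c,s) in(('top',(183,275,36)),('side',(143,265,50))):
    f,P,K,T=cam(n); z=P[...,2]; d=P[...,:2]-lip; X=d@u;Y=d@v
    m=(z>12)&(z<134)&(X>-12)&(X<42)&(abs(Y)<26); q=np.c_[X[m],Y[m],z[m]]; print(n,len(q),q[np.argsort(-q[:,2])][:45].round(0).astype(int).tolist())
    w=f[r:r+s,c:c+s].astype(float); w=np.clip(255*(w/255)**.6,0,255).astype(np.uint8)
    o.append(cv2.resize(w,(400,400),interpolation=cv2.INTER_CUBIC))
cv2.imwrite('pics/n6.png',cv2.hconcat(o))
E
```

```text
top 204 [[7, -6, 134], [3, -15, 133], [-1, 4, 133], [2, -12, 133], [6, 11, 133], [8, -11, 132], [-1, 7, 132], [4, -6, 132], [7, 6, 132], [9, -5, 132], [4, 8, 131], [7, 8, 131], [4, -9, 131], [3, 13, 131], [1, -4, 131], [4, 11, 131], [1, -10, 131], [-1, -10, 131], [7, -9, 130], [5, 2, 130], [1, -7, 130], [5, -15, 130], [1, 10, 130], [8, 3, 129], [3, -4, 129], [-2, -8, 129], [-1, -13, 128], [9, 9, 128], [0, -2, 128], [-1, 1, 128], [6, -3, 128], [-1, -16, 128], [4, 5, 128], [5, 14, 127], [10, -11, 126], [7, -14, 125], [9, 6, 125], [9, -8, 124], [10, 3, 124], [8, 14, 124], [8, 11, 124], [12, -8, 122], [-6, 23, 121], [11, 9, 121], [11, -5, 120]]
side 48 [[4, 11, 132], [6, 25, 132], [2, 13, 132], [5, 8, 131], [8, 11, 131], [6, 12, 130], [-4, 7, 130], [-3, 4, 129], [2, 13, 128], [8, 14, 128], [9, 15, 126], [9, 11, 125], [1, 13, 125], [5, 15, 124], [-5, 13, 121], [-2, 18, 121], [-6, 22, 121], [-2, 24, 121], [-2, 15, 121], [7, 11, 120], [6, 13, 120], [-6, 19, 120], [-5, 26, 119], [10, 12, 119], [-3, 21, 119], [7, 14, 118], [-1, 15, 118], [-1, 22, 117], [11, 13, 116], [9, 15, 116], [-6, 16, 116], [-3, 11, 115], [-2, 18, 115], [10, 16, 114], [10, 13, 113], [-4, 14, 112], [-3, 12, 112], [-2, 16, 111], [-5, 17, 110], [10, 13, 109], [-3, 12, 109], [5, 13, 107], [11, 14, 107], [-2, 13, 106], [-6, 13, 104]]
```

View pics/n6.png

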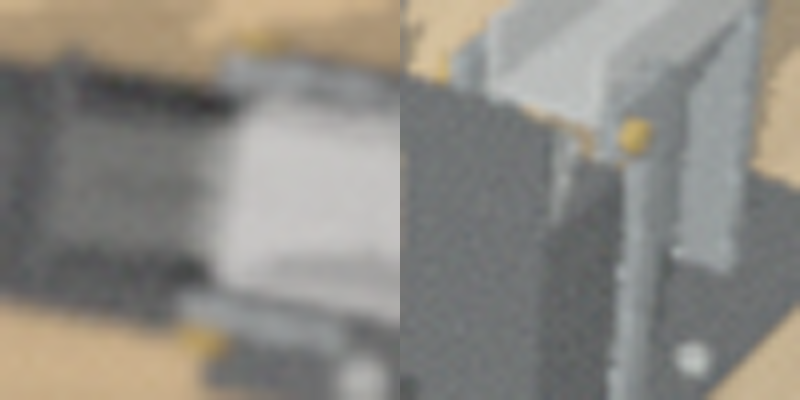

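Both chisel butts show as pale shanks side by side in the tube, at (130,180) in the crop. They stand about 131 mm up, so they lean back roughly 16° with their feet on the floor. The bar is back at its first height and nothing is touched, so I'm handing in.

```bash
python3 -c "
from workcell import env
print(env.job_done())"
```

```text
the job is handed in; nothing more can be done
None
```

The job is handed in at about 17 s of the 69 s allowed: by the cameras both chisels stand blade-down in the holder's tube (leaning about 16°), the chute was eased back to level and the gripper is clear, though the hand-in gave no verdict and I did not re-measure the bystanders.

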